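# Slide the battery pack into the charging dock and bolt it in

## Robot

A 6-joint arm with a two-finger parallel gripper is mounted at the origin on the work surface. World frame = base frame: x ahead of the robot, y to its left, z up, the work surface at z = 0. Lengths are in m, angles in rad, forces in N, time in s.
With the tool pointing down it reaches from about 0.3 to 0.775 m from the base axis. Payload 14.6 kg.
Tool frame: the origin (TCP) lies midway between the tips of the shut fingers; the grasp point (between the pads) lies 19 mm behind it; z points along the fingers, y is the direction in which the jaws open and shut (so a half turn about z gives the same grasp; the last joint's range is limited). The gripper opens to 94 mm and grips with 3 to 60 N. Pads are 16 mm wide; open, the fingers measure 119 mm over their backs; the gripper's body (75 mm by 177 mm) begins 78 mm behind the grasp point.
Start: joints at [-1.376, 0.3, 1.521, -0, 1.321, -0.067], TCP at [0.142, -0.531, 0.205] pointing down, gripper open.
Joint ranges: [-3.03, 3.03], [-0.79, 2.21], [0.23, 2.52], [-1.04, 4.18], [0, 3.07], [-2.55, 2.55]. Speed limits (rad/s): [2.22, 2.22, 2.57, 3.14, 3.14, 3.14].

## Interface

Orientations are given as [roll, pitch, yaw] about the fixed x, y, z axes, in that order (R = Rz(yaw) Ry(pitch) Rx(roll)).
In Python, from station import readout, imaging, job gives the robot as it stands.
- The arm moves only by the tool arm_command, never from a script. Its argument "increments" is a list of rows, each an object with "gripper": the opening, from 0 (shut) to 1 (fully open); "slide": the shift along the world's x, y, z in m, a list of three; "yaw": the turn about the world's z in rad. A call has 1 to 8 rows; each row is the pose to reach, as a shift and turn from the pose commanded when the call began; what a row does not reach only later rows make up. A row lasts 1/8 s, in which the tool goes at most 62.5 mm and 10.7 degrees, less where a joint would pass 70% of its speed; a pose out of reach is approached as far as the arm can. A call with a gripper value outside its range is refused whole. The fingers move at their own pace and stop on an object; "grip_force" is the grip in N (left out, the last holds). Time passes only in rows, so rows that repeat a pose let the fingers close. It gives the time, the measured TCP pose, the force and the opening at its end, in the units of the state.
- readout.get_obs(): the state, without advancing time (a new reading comes with each control period).
- imaging.camera(name): name is "scene" or "top"; returns a dict with "color" (480x640x3 uint8, red, green, blue), "mtx" (3x3 intrinsics, pixels), "D" ([k1, k2, p1, p2, k3] as OpenCV has them; the pictures are not rectified), "rvec" (rotation vector, rad) and "tvec" (3), from world to camera coordinates, as OpenCV has them. Camera axes: x right, y down, z forward; pixel columns grow to the right and rows downward; lengths in m; the calibration is good to about 2 mm. A picture is of the moment at which its call begins. There is no depth.
- job.hand_in(): hands the job in, once; it reports no verdict.
The state is a dict: "time_s": time; "qpos": joint angles; "joint_vel": joint speeds; "tau": joint torques, N m; "ee_pos": TCP position; "eef_rot": TCP orientation; "force": force on the tool from outside, world axes, zero at the start; "moment": the same for the moment, N m; "grip_width": finger opening in m.
Only numpy, scipy, OpenCV 4.12 (cv2) and the standard library are available. Lean on these libraries where they do the work, as an engineer would, in place of code of your own. Each camera call takes 0.05 s, during which the arm holds its last target. There are 200 camera calls.

## Task

Put the saw's battery pack on charge: draw the dock's cross-bolt right back, push the pack into the slide until it is fully home and the red catch has clicked into it, then push the bolt back across behind the pack, fully into its keeper. Leave the things lying beside the dock where they are.

Things in the scene. Friction and masses are not known exactly. Their poses are not given: they have to be found in the camera images.
- dock: Dark grey charging dock, fixed to the bench. Origin: middle of the mouth of its slide, at bench height; x = the way the pack goes in, y = left of that, z up. Base plate 6 mm thick, 148 mm wide, from x = -170 to +126 mm; its part before the mouth is a flat apron where the pack lies. Low flared guides (top z = 18 mm) narrow from 121 mm at x = -44 to 87 mm at x = -12 mm.
- slide (a point): Point on the slide's floor at dock x = 55, y = 0, z = 6 mm. Two black rails from dock x = 2 to 110 mm, 87 mm apart inside, 108 mm outside, top z = 21 mm; their lips (underside z = 16 mm, from x = 8 mm on) leave 71 mm between them. The shoe under the pack runs beneath the lips. Pushing the pack home takes about 5 to 12 N.
- end_wall (a point): Middle of the inner face of the dock's end wall, dock x = 110 mm, z = 33 mm; wall 108 mm wide, top z = 60 mm. A sprung terminal block is met 11 mm before it and pushes back with 1.5 to 4.5 N. Push the pack right to this wall (pack centre at dock x = 58 mm); let go, it springs back 2.5 mm onto the catch (x = 55.5 mm). Not caught, it comes back further.
- pack_mid (a point): Centre (half-way up) of the loose battery pack, black with lime green top, 104 mm long (x), 66 wide, 58 high, about 0.6 kg, lying on the apron (6 mm up). Its lowest 8 mm is a black shoe, 84 mm wide, leading corners bevelled, a notch for the catch in the right flange. x = its leading end, which starts towards the mouth; the flat rear face, 52 mm behind the centre, is there to be pushed.
- catch (a joint): Red sprung catch in the right-hand (-y) rail, 56 to 80 mm inside the mouth. 0 = sprung in (at rest, and when clicked into the pack's notch); grows to at most 0.010 m as the passing shoe presses it outwards against 1.5 to 4.5 N. It has clicked when the pack is home and this is back near 0. Pulling its ribbed tab outwards would release the pack.
- bolt (a joint): Steel cross-bolt, a 10 mm square bar at z = 13 to 23 mm, its centre line at dock x = -4 mm, sliding along the dock's y. 0 m = fully shot, tip 7 mm deep in the keeper on the right-hand side; grows to the left (+y) as it is drawn, end stop 0.110. It clears the slide when over 0.104. About 2 N to slide; it stays where it is left.
- bolt_knob (a point): Yellow upright knob on the bolt, 16 mm diameter, from z = 29 to 62 mm above the bench; this point is on its axis at z = 46 mm, 85 mm + the bolt's joint value left of the dock's centre line, at dock x = -4 mm. The bolt's staple to its right is 28 mm high, its left face 62 mm from the centre line; left of the knob the track is free.
- block_mid (a point): Bystander: steel setting block with holes, 76 x 50 x 25 mm, its centre. Lies beside the dock.
- offcut_mid (a point): Bystander: piece of brown bark, 85 x 48 x 22 mm, this point is 9 mm up in its middle. Lies beside the dock.
- ply_mid (a point): Bystander: plywood offcut, 90 x 60 x 12 mm, its centre. Lies beside the dock.
There are look-alikes about, which are no part of the job. Of the things that look like the part that bears pack_mid, the largest one is meant.

How it is judged:
By the outcome, as a careful person would: the job done as asked, in the order asked, and still so for the second after the job is handed in, with the robot touching nothing.
It also fails if it takes over 59 s, if anything falls off the work surface, if the arm or the gripper's body presses on something with over 40 N, if the wrist force passes 120 N, or if a joint passes its speed limit or range.

## Working session

There is one attempt and no reset: what is moved stays moved. The work goes in short steps, Python scripts to look and compute and a tool call to move; the robot and the scene stay as the last step left them, time stands still between calls to the robot, and variables do not carry over. Pictures are saved under pics/ and viewed, about 8 in all and at most 12, crops included, and the job is handed in when it is done.

Besides the shell and the picture viewer there is one more tool, called after "Request:" as name(argument=value, ...), one argument or row to a line, values as JSON. arm_command: Moves the arm, as the interface text tells. Its arguments: {"type":"object","properties":{"increments":{"type":"array","items":{"type":"object","properties":{"gripper":{"type":"number"},"slide":{"type":"array","items":{"type":"number"}},"yaw":{"type":"number"}}}},"grip_force":{"type":"number"}},"required":["increments"]}

```bash
mkdir -p pics
cat > h.py <<'E'
import numpy as np, cv2
from station import readout, imaging, job
def shot(name,fn=None):
    c=imaging.camera(name)
    if fn: cv2.imwrite('pics/'+fn,c['color'][:,:,::-1])
    return c
def ray(c,px,z):
    u=cv2.undistortPoints(np.array(px,float).reshape(-1,1,2),np.array(c['mtx']),np.array(c['D'])).reshape(-1,2)
    R=cv2.Rodrigues(np.array(c['rvec'],float))[0];t=np.array(c['tvec'],float).ravel()
    o=-R.T@t; d=np.c_[u,np.ones(len(u))]@R
    return o+d*((z-o[2])/d[:,2])[:,None]
def proj(c,P):
    return cv2.projectPoints(np.array(P,float).reshape(-1,3),np.array(c['rvec'],float),np.array(c['tvec'],float),np.array(c['mtx']),np.array(c['D']))[0].reshape(-1,2)
E
python3 - <<'E'
from h import *
import pickle
a=shot('top','t0.png');b=shot('scene','s0.png');pickle.dump((a,b),open('c0.pkl','wb'))
print(readout.get_obs())
E
```

```text
{'time_s': 0.1, 'qpos': array([-1.37557659e+00,  3.00384378e-01,  1.52149764e+00, -2.03321622e-05,
        1.32064553e+00, -6.66210318e-02]), 'joint_vel': array([ 0.00085667, -0.00051264, -0.00343158,  0.00078522, -0.00026581,
       -0.00168927]), 'tau': array([-6.61714912e-04, -5.32646334e+01, -3.53284371e+01,  7.09119765e-02,
        2.34872400e-02, -5.99852046e-05]), 'ee_pos': array([ 0.14231201, -0.5310497 ,  0.20496919]), 'eef_rot': array([-3.14065853e+00, -4.25863883e-05,  2.61845794e-01]), 'force': array([-0.08567795,  1.56981042, -0.2287543 ]), 'moment': array([ 0.0119115 , -0.01345411,  0.07211199]), 'grip_width': 0.09406721346177406}
```

View pics/t0.png

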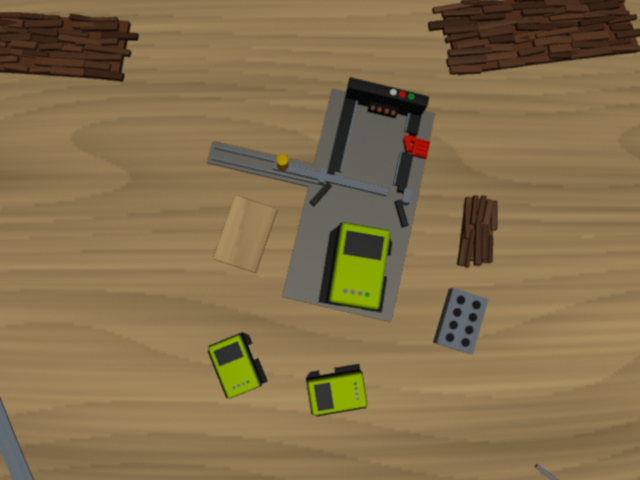

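View pics/s0.png

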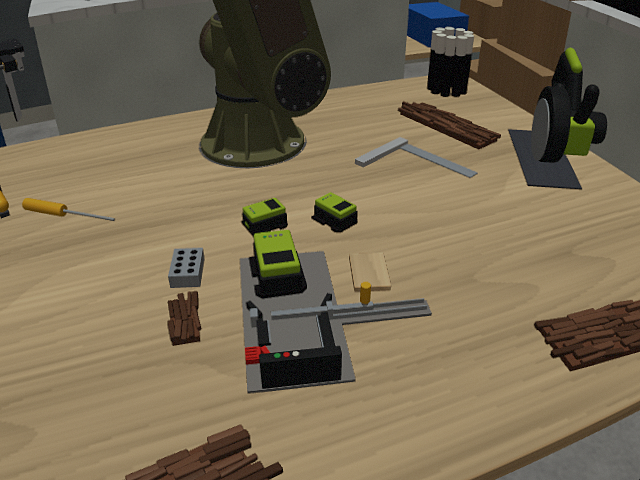

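The top view shows the dock with its mouth facing down the picture: plate corners are near (331,90), (434,112), (391,321) and (283,297). The knob is at (282,160), and the large pack is at (360,265), slightly askew on the apron. The scene view agrees, with the bolt shot across the mouth.

```bash
cat >> h.py <<'E'
def pack(c,z=.064):
    hsv=cv2.cvtColor(c['color'],cv2.COLOR_RGB2HSV)
    m=cv2.inRange(hsv,(30,120,60),(45,255,255))
    m=cv2.morphologyEx(m,cv2.MORPH_CLOSE,np.ones((5,5)))
    k=max(cv2.findContours(m,0,2)[0],key=cv2.contourArea)
    w=ray(c,k.reshape(-1,2),z)[:,:2]
    r=cv2.minAreaRect((w*1000).astype(np.float32))
    return r,cv2.boxPoints(r)
def knob(c,z=.062):
    hsv=cv2.cvtColor(c['color'],cv2.COLOR_RGB2HSV)
    m=cv2.inRange(hsv,(15,150,100),(25,255,255))
    n,l,s,ce=cv2.connectedComponentsWithStats(m)
    return [(s[i,4],ce[i],ray(c,ce[i],z)[0]) for i in range(1,n) if s[i,4]>15]
E
python3 - <<'E'
from h import *
import pickle
a,b=pickle.load(open('c0.pkl','rb'))
np.set_printoptions(precision=4,suppress=True)
P=ray(a,[(331,90),(434,112),(391,321),(283,297)],.006);print(P)
print('sides',[np.linalg.norm(P[i]-P[(i+1)%4]) for i in range(4)])
print('pack',pack(a)); print('knob',knob(a)); print('knob s',knob(b))
o=-cv2.Rodrigues(np.array(a['rvec']))[0].T@a['tvec'];print('cam',o)
d=(P[0]+P[1]-P[2]-P[3])[:2];d/=np.linalg.norm(d);print('yaw',np.degrees(np.arctan2(d[1],d[0])))
c=P.mean(0)[:2]; org=c-d*(-.022); print('origin',org)
l=np.array([-d[1],d[0]])
r,bx=pack(a);q=np.array(r[0])/1000-org;print('pack in dock',q@d,q@l)
for v in knob(a): 
  q=v[2][:2]-org;print('knob dock',q@d,q@l)
# bark/rail points
Q=ray(a,[(391,321)],.006)
E
```

```text
[[ 0.7541 -0.0785  0.006 ]
 [ 0.7232 -0.2222  0.006 ]
 [ 0.4359 -0.1529  0.006 ]
 [ 0.4692 -0.0108  0.006 ]]
sides [np.float64(0.14705243426160167), np.float64(0.2955003276856615), np.float64(0.14599919318785354), np.float64(0.29290785755473664)]
pack (((504.5711975097656, -106.2184829711914), (62.587886810302734, 101.67169952392578), 80.01751708984375), array([[ 449.0803, -128.2264],
       [ 549.2127, -145.8509],
       [ 560.0621,  -84.2106],
       [ 459.9297,  -66.5861]], dtype=float32))
knob [(np.int32(103), array([281.5922, 158.6602]), array([ 0.6409, -0.0108,  0.062 ]))]
knob s [(np.int32(84), array([  2.369 , 200.1071]), array([ 0.158 , -0.5496,  0.062 ])), (np.int32(392), array([ 42.1148, 205.0867]), array([ 0.2114, -0.4714,  0.062 ])), (np.int32(56), array([365.375 , 284.9107]), array([ 0.6421, -0.0117,  0.062 ]))]
cam [ 0.4513 -0.0254  0.7814]
yaw -13.456955571692749
origin [ 0.617  -0.1212]
pack in dock -0.11281652838843699 -0.011572115710981145
knob dock -0.002418030946871686 0.11292244857931844
```

Request:
arm_command(
  increments=[
    {"slide":[0.045,0.047,0],"yaw":0.13,"gripper":1},
    {"slide":[0.085,0.09,0],"yaw":0.26,"gripper":1},
    {"slide":[0.125,0.13,0],"yaw":0.39,"gripper":1},
    {"slide":[0.165,0.172,0],"yaw":0.52,"gripper":1},
    {"slide":[0.205,0.214,0],"yaw":0.65,"gripper":1},
    {"slide":[0.245,0.256,0],"yaw":0.78,"gripper":1},
    {"slide":[0.285,0.298,0],"yaw":0.91,"gripper":1},
    {"slide":[0.325,0.34,0],"yaw":1.07,"gripper":1},
  ],
)

```text
time_s: 1.1
ee_pos: [0.4684, -0.1896, 0.2054]
eef_rot: [-3.141, 0.0, 1.337]
force: [0.1, -0.4, 0.4]
grip_width: 0.0943
```

Request:
arm_command(
  increments=[
    {"slide":[0.04,0.04,0]},
    {"slide":[0.08,0.08,0]},
    {"slide":[0.12,0.12,0]},
    {"slide":[0.15,0.155,-0.02]},
    {"slide":[0.1745,0.1797,-0.05]},
    {"slide":[0.1745,0.1797,-0.08]},
    {"slide":[0.1745,0.1797,-0.08]},
  ],
)

```text
invalid input
```

Request:
arm_command(
  increments=[
    {"slide":[0.04,0.04,0],"yaw":0,"gripper":1},
    {"slide":[0.08,0.08,0],"yaw":0,"gripper":1},
    {"slide":[0.12,0.12,0],"yaw":0,"gripper":0.6},
    {"slide":[0.15,0.155,-0.02],"yaw":0,"gripper":0.6},
    {"slide":[0.1745,0.1797,-0.05],"yaw":0,"gripper":0.6},
    {"slide":[0.1745,0.1797,-0.08],"yaw":0,"gripper":0.6},
    {"slide":[0.1745,0.1797,-0.08],"yaw":0,"gripper":0.6},
  ],
)

```text
time_s: 1.98
ee_pos: [0.6406, -0.0112, 0.1228]
eef_rot: [-3.137, 0.001, 1.332]
force: [-0.0, -0.5, 1.0]
grip_width: 0.0568
```

Run:
```python
from h import *
c=shot('scene'); print(readout.get_obs()['ee_pos'])
cv2.imwrite('pics/s1.png',cv2.resize(c['color'][190:420,180:460,::-1],None,fx=2.5,fy=2.5))
print(knob(c),proj(c,[readout.get_obs()['ee_pos']]))
```

```text
[ 0.64147148 -0.01163257  0.12508043]
[(np.int32(89), array([  2.34831461, 200.52808989]), array([ 0.15967574, -0.54949087,  0.062     ])), (np.int32(403), array([ 42.05210918, 205.24565757]), array([ 0.21197775, -0.47147233,  0.062     ])), (np.int32(135), array([364.87407407, 290.99259259]), array([ 0.65427177, -0.01826863,  0.062     ]))] [[367.18562072 250.69341877]]
```

View pics/s1.png

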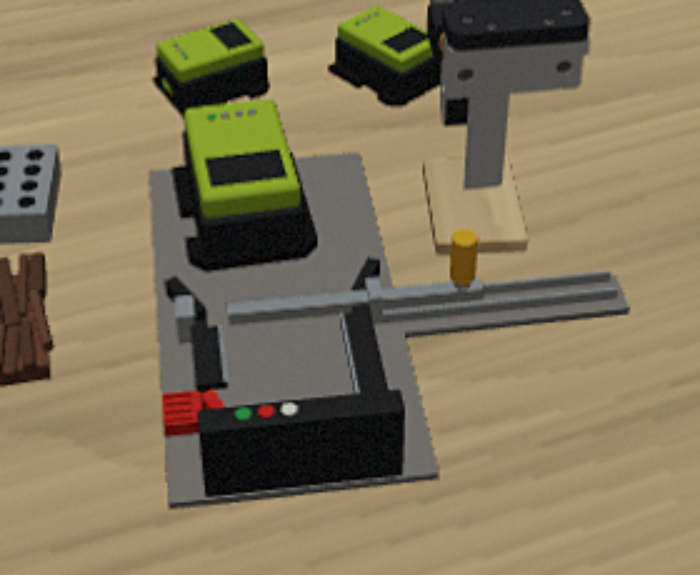

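The picture shows the fingers above the knob, which is at crop (464,258). The bolt tip is clear of the keeper, at crop (230,313). I'll check the knob axis once at mid-height.

Run:
```python
from h import *
import pickle
a,b=pickle.load(open('c0.pkl','rb'))
c=shot('scene')
print(ray(c,[(364.9,291)],.046), proj(c,[(.6415,-.0113,.062),(.6415,-.0113,.029)]))
hsv=cv2.cvtColor(a['color'],cv2.COLOR_RGB2HSV);print(cv2.boundingRect(cv2.inRange(hsv,(12,120,60),(27,255,255))[140:180,260:300]))
print(proj(a,[(.6415,-.0113,.062),(.6415,-.0113,.029)]))
```

```text
[[ 0.63789431 -0.00963105  0.046     ]] [[365.41349059 284.60164809]
 [364.42245792 301.17376529]]
(16, 13, 13, 18)
[[281.96231873 158.20356124]
 [282.47155634 164.6428523 ]]
```

Request:
arm_command(
  increments=[
    {"slide":[0,0,-0.05],"yaw":0,"gripper":0.6},
    {"slide":[0,0,-0.09],"yaw":0,"gripper":0.6},
    {"slide":[0,0,-0.09],"yaw":0,"gripper":0.6},
    {"slide":[0,0,-0.09],"yaw":0,"gripper":0},
    {"slide":[0,0,-0.09],"yaw":0,"gripper":0},
    {"slide":[0,0,-0.09],"yaw":0,"gripper":0},
    {"slide":[0,0,-0.09],"yaw":0,"gripper":0},
  ],
  grip_force=15,
)

```text
time_s: 2.95
ee_pos: [0.642, -0.0116, 0.036]
eef_rot: [3.141, -0.0, 1.332]
force: [0.2, -0.6, 0.3]
grip_width: 0.0199
```

Request:
arm_command(
  increments=[
    {"slide":[0,0,0],"yaw":0,"gripper":0},
    {"slide":[0.0023,0.01,0],"yaw":0,"gripper":0},
    {"slide":[0.0047,0.02,0],"yaw":0,"gripper":0},
    {"slide":[0.0082,0.034,0],"yaw":0,"gripper":0},
    {"slide":[0.0116,0.0486,0],"yaw":0,"gripper":0},
    {"slide":[0.015,0.063,0],"yaw":0,"gripper":0},
    {"slide":[0.0182,0.076,0],"yaw":0,"gripper":0},
    {"slide":[0.0182,0.076,0],"yaw":0,"gripper":0},
  ],
)

```text
time_s: 3.95
ee_pos: [0.6603, 0.0658, 0.0358]
eef_rot: [3.141, -0.001, 1.333]
force: [-3.2, 2.9, 5.1]
grip_width: 0.0155
```

Request:
arm_command(
  increments=[
    {"slide":[0.0005,0.002,0],"yaw":0,"gripper":0},
    {"slide":[0.0009,0.004,0],"yaw":0,"gripper":0},
    {"slide":[0.0009,0.004,0],"yaw":0,"gripper":0},
  ],
)

```text
time_s: 4.32
ee_pos: [0.6609, 0.0686, 0.0358]
eef_rot: [-3.141, -0.0, 1.332]
force: [-4.4, 1.3, 5.7]
grip_width: 0.0155
```

Request:
arm_command(
  increments=[
    {"slide":[0.0007,0.003,0],"yaw":0,"gripper":0},
    {"slide":[0.0014,0.006,0],"yaw":0,"gripper":0},
    {"slide":[0.0014,0.006,0],"yaw":0,"gripper":0},
  ],
)

```text
time_s: 4.7
ee_pos: [0.6618, 0.0721, 0.0353]
eef_rot: [-3.14, 0.003, 1.331]
force: [-7.9, -14.1, 5.2]
grip_width: 0.0158
```

Run:
```python
from h import *
c=shot('top'); print(readout.get_obs()['ee_pos'],readout.get_obs()['force'])
cv2.imwrite('pics/t2.png',cv2.resize(c['color'][70:330,190:450,::-1],None,fx=2.3,fy=2.3))
```

```text
[0.66177863 0.07206014 0.03529684] [ -6.63674557 -14.59810075   6.10479909]
```

View pics/t2.png

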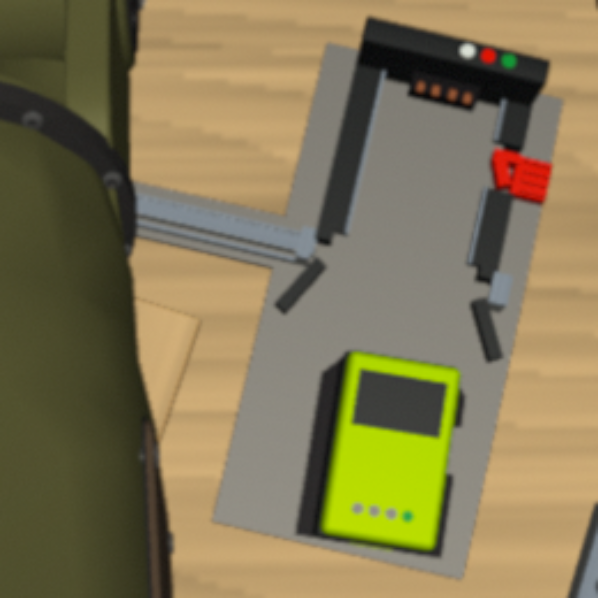

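The top view shows the bolt fully drawn and the slide clear, and the -14 N reaction means it is on its end stop. The pack at crop (395,450) and the bystanders haven't moved. I'll let go, rise and move over the pack.

Request:
arm_command(
  increments=[
    {"slide":[-0.0005,-0.002,0],"yaw":0,"gripper":0},
    {"slide":[-0.0005,-0.002,0],"yaw":0,"gripper":1},
    {"slide":[-0.0005,-0.002,0],"yaw":0,"gripper":1},
    {"slide":[-0.0005,-0.002,0.05],"yaw":0,"gripper":1},
    {"slide":[-0.0005,-0.002,0.11],"yaw":0,"gripper":1},
    {"slide":[-0.02,-0.03,0.12],"yaw":-0.17,"gripper":1},
    {"slide":[-0.05,-0.06,0.12],"yaw":-0.34,"gripper":1},
    {"slide":[-0.08,-0.09,0.12],"yaw":-0.5,"gripper":1},
  ],
)

```text
time_s: 5.75
ee_pos: [0.5815, -0.0162, 0.1555]
eef_rot: [3.141, -0.0, 0.827]
force: [0.7, -0.1, 0.2]
grip_width: 0.0823
```

Run:
```python
from h import *
import pickle
a,b=pickle.load(open('c0.pkl','rb'))
org=np.array([.617,-.1212]);d=np.array([.9725,-.2327]);l=np.array([.2327,.9725])
f=lambda p:np.array(p)/2.3+[190,70]
for p,z in [((384,72),.021),((347,234),.021),((503,100),.021),((486,190),.021),((472,262),.021),((324,262),.018),((477,302),.018),((362,19),.06),((549,62),.06),((353,236),.006)]:
    q=ray(a,[f(p)],z)[0,:2]-org;print(p,q@d*1000,q@l*1000)
```

```text
(384, 72) 109.91848440516938 35.2261380243002
(347, 234) 8.499222782846251 35.56886973836685
(503, 100) 109.96498475597102 -37.266368631045246
(486, 190) 53.28818143866784 -38.06612931628283
(472, 262) 9.152761892925442 -38.58719044137681
(324, 262) -10.006673824286409 44.887342300762704
(477, 302) -12.569196109292323 -46.55976319197526
(362, 19) 123.01872396062157 54.907091138776615
(549, 62) 123.80137902970382 -54.01318175341926
(353, 236) 11.9218036622524 31.48889960725998
```

Request:
arm_command(
  increments=[
    {"slide":[-0.014,-0.016,0],"yaw":-0.17,"gripper":1},
    {"slide":[-0.028,-0.032,0],"yaw":-0.34,"gripper":1},
    {"slide":[-0.042,-0.048,0],"yaw":-0.51,"gripper":1},
    {"slide":[-0.056,-0.064,0],"yaw":-0.68,"gripper":1},
    {"slide":[-0.07,-0.08,0],"yaw":-0.85,"gripper":1},
    {"slide":[-0.077,-0.09,0],"yaw":-1.0,"gripper":1},
    {"slide":[-0.077,-0.09,-0.04],"yaw":-1.0,"gripper":1},
    {"slide":[-0.077,-0.09,-0.06],"yaw":-1.0,"gripper":1},
  ],
)

```text
time_s: 6.75
ee_pos: [0.5048, -0.1054, 0.094]
eef_rot: [-3.141, 0.001, -0.168]
force: [0.1, 0.3, -0.6]
grip_width: 0.0941
```

Run:
```python
from h import *
c=shot('scene'); print(readout.get_obs()['ee_pos'],readout.get_obs()['eef_rot'])
cv2.imwrite('pics/s3.png',cv2.resize(c['color'][140:400,150:450,::-1],None,fx=2.3,fy=2.3))
```

```text
[ 0.50401744 -0.10513631  0.09194943] [-3.14111443  0.00389568 -0.16823983]
```

View pics/s3.png

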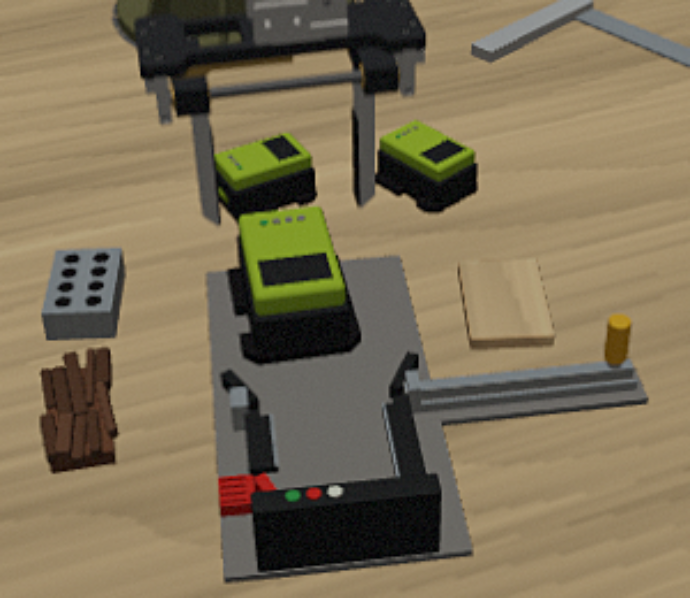

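The fingers straddle the pack, with tips at crop (210,220) and (362,205). The knob has stayed at the far end of its track at (618,340). I'll go down and grip.

Request:
arm_command(
  increments=[
    {"slide":[0,0,-0.03],"yaw":0,"gripper":1},
    {"slide":[0,0,-0.06],"yaw":0,"gripper":1},
    {"slide":[0,0,-0.06],"yaw":0,"gripper":1},
    {"slide":[0,0,-0.06],"yaw":0,"gripper":0.5},
    {"slide":[0,0,-0.06],"yaw":0,"gripper":0.5},
    {"slide":[0,0,-0.06],"yaw":0,"gripper":0.5},
    {"slide":[0,0,-0.06],"yaw":0,"gripper":0.5},
  ],
  grip_force=20,
)

```text
time_s: 7.68
ee_pos: [0.5057, -0.1057, 0.0362]
eef_rot: [3.141, -0.001, -0.168]
force: [-1.8, -0.8, 6.5]
grip_width: 0.0657
```

Request:
arm_command(
  increments=[
    {"slide":[0.004,0.003,0],"yaw":-0.02,"gripper":0.5},
    {"slide":[0.009,0.006,0],"yaw":-0.045,"gripper":0.5},
    {"slide":[0.0145,0.0082,0],"yaw":-0.066,"gripper":0.5},
    {"slide":[0.024,0.0059,0],"yaw":-0.066,"gripper":0.5},
    {"slide":[0.034,0.0035,0],"yaw":-0.066,"gripper":0.5},
    {"slide":[0.044,0.0011,0],"yaw":-0.066,"gripper":0.5},
    {"slide":[0.054,-0.0013,0],"yaw":-0.066,"gripper":0.5},
    {"slide":[0.054,-0.0013,0],"yaw":-0.066,"gripper":0.5},
  ],
)

```text
time_s: 8.68
ee_pos: [0.5605, -0.1072, 0.0363]
eef_rot: [3.142, -0.003, -0.234]
force: [3.3, -0.9, 5.7]
grip_width: 0.0657
```

Run:
```python
from h import *
c=shot('scene'); print(readout.get_obs()['ee_pos'],readout.get_obs()['force'])
cv2.imwrite('pics/s4.png',cv2.resize(c['color'][220:400,210:370,::-1],None,fx=3.3,fy=3.3))
```

```text
[ 0.56035637 -0.10712825  0.0362437 ] [ 3.57667427 -0.50516503  4.94656536]
```

View pics/s4.png

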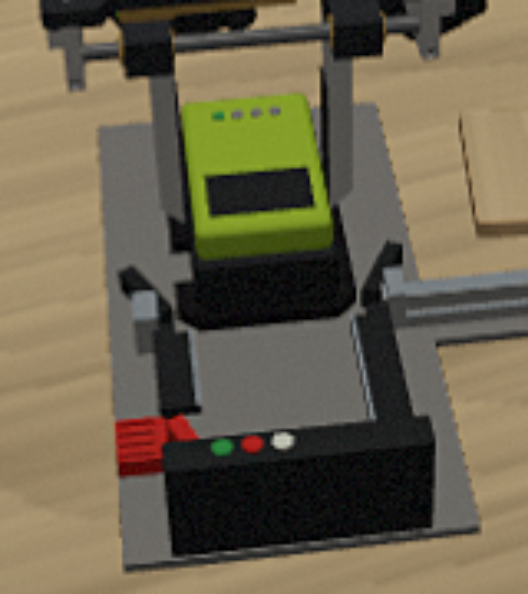

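The pack is centred between the guides and square to the slide, with the shoe's front at crop (200–350, 310). I'll move on into the rails.

Request:
arm_command(
  increments=[
    {"slide":[0.006,-0.0014,0],"yaw":0,"gripper":0.5},
    {"slide":[0.012,-0.0028,0],"yaw":0,"gripper":0.5},
    {"slide":[0.018,-0.0042,0],"yaw":0,"gripper":0.5},
    {"slide":[0.024,-0.0056,0],"yaw":0,"gripper":0.5},
    {"slide":[0.024,-0.0056,0],"yaw":0,"gripper":0.5},
  ],
)

```text
time_s: 9.35
ee_pos: [0.5838, -0.1126, 0.0362]
eef_rot: [-3.142, -0.001, -0.234]
force: [0.6, -0.3, 6.5]
grip_width: 0.0659
```

Request:
arm_command(
  increments=[
    {"slide":[0,0,0],"yaw":0,"gripper":0.95},
    {"slide":[0,0,0],"yaw":0,"gripper":0.95},
    {"slide":[0,0,0],"yaw":0,"gripper":0.95},
    {"slide":[0,0,0.04],"yaw":0,"gripper":0.95},
    {"slide":[0,0,0.06],"yaw":0,"gripper":0.95},
    {"slide":[-0.04,0.0096,0.06],"yaw":0,"gripper":0.3},
    {"slide":[-0.077,0.0184,0.06],"yaw":0,"gripper":0.3},
    {"slide":[-0.077,0.0184,0.06],"yaw":0,"gripper":0.3},
  ],
)

```text
time_s: 10.35
ee_pos: [0.5048, -0.0936, 0.0956]
eef_rot: [-3.142, 0.001, -0.234]
force: [0.3, 0.3, -0.5]
grip_width: 0.0627
```

Request:
arm_command(
  increments=[
    {"slide":[0,0,-0.03],"yaw":0,"gripper":0.3},
    {"slide":[0,0,-0.066],"yaw":0,"gripper":0.3},
    {"slide":[0,0,-0.066],"yaw":0,"gripper":0.3},
    {"slide":[0.0097,-0.0023,-0.066],"yaw":0,"gripper":0.3},
    {"slide":[0.0194,-0.0046,-0.066],"yaw":0,"gripper":0.3},
    {"slide":[0.0292,-0.007,-0.066],"yaw":0,"gripper":0.3},
    {"slide":[0.0389,-0.0093,-0.066],"yaw":0,"gripper":0.3},
    {"slide":[0.0486,-0.0116,-0.066],"yaw":0,"gripper":0.3},
  ],
)

```text
time_s: 11.35
ee_pos: [0.5556, -0.1058, 0.0295]
eef_rot: [3.142, 0.0, -0.234]
force: [-1.9, -0.2, 0.9]
grip_width: 0.0283
```

Run:
```python
from h import *
c=shot('top'); print(readout.get_obs()['ee_pos'],readout.get_obs()['force'])
s=shot('scene')
A=cv2.resize(c['color'][70:330,190:450,::-1],(390,390));B=cv2.resize(s['color'][220:400,210:390,::-1],(390,390))
cv2.imwrite('pics/m5.png',np.hstack([A,B]))
```

```text
[ 0.55658253 -0.10609356  0.02961785] [ 0.46440991 -0.5173179   0.15353762]
```

View pics/m5.png

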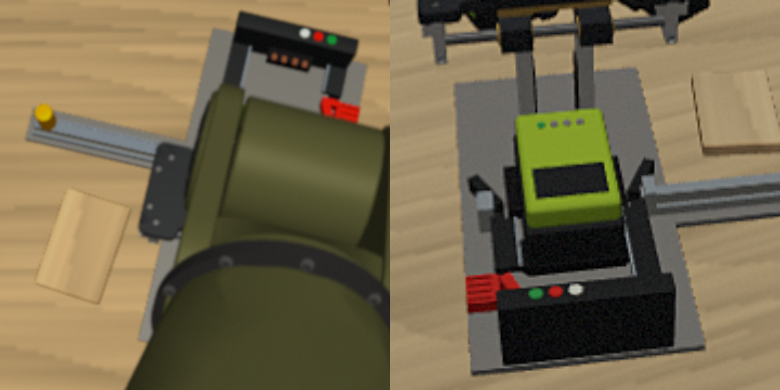

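The pack is straight between the rails and the bolt is still drawn. I'll keep pushing.

Request:
arm_command(
  increments=[
    {"slide":[0.0078,-0.0019,0],"yaw":0,"gripper":0.3},
    {"slide":[0.0156,-0.0037,0],"yaw":0,"gripper":0.3},
    {"slide":[0.0233,-0.0056,0],"yaw":0,"gripper":0.3},
    {"slide":[0.0311,-0.0074,0],"yaw":0,"gripper":0.3},
    {"slide":[0.037,-0.0088,0],"yaw":0,"gripper":0.3},
    {"slide":[0.0428,-0.0102,0],"yaw":0,"gripper":0.3},
    {"slide":[0.0467,-0.0112,0],"yaw":0,"gripper":0.3},
  ],
)

```text
time_s: 12.32
ee_pos: [0.602, -0.1169, 0.0294]
eef_rot: [-3.142, 0.0, -0.234]
force: [-3.3, 1.5, -0.5]
grip_width: 0.0284
```

Request:
arm_command(
  increments=[
    {"slide":[0.0024,-0.0006,0],"yaw":0,"gripper":0.3},
    {"slide":[0.0049,-0.0012,0],"yaw":0,"gripper":0.3},
    {"slide":[0.0073,-0.0017,0],"yaw":0,"gripper":0.3},
  ],
)

```text
time_s: 12.7
ee_pos: [0.6087, -0.1184, 0.0294]
eef_rot: [-3.142, 0.001, -0.234]
force: [-5.5, 3.2, 0.8]
grip_width: 0.0285
```

Request:
arm_command(
  increments=[
    {"slide":[0.0015,-0.0003,0],"yaw":0,"gripper":0.3},
    {"slide":[0.0029,-0.0007,0],"yaw":0,"gripper":0.3},
    {"slide":[0.0044,-0.001,0],"yaw":0,"gripper":0.3},
    {"slide":[0.0044,-0.001,0],"yaw":0,"gripper":0.3},
  ],
)

```text
time_s: 13.2
ee_pos: [0.6131, -0.1195, 0.0294]
eef_rot: [-3.142, 0.001, -0.234]
force: [-4.7, 1.9, -0.0]
grip_width: 0.0283
```

Request:
arm_command(
  increments=[
    {"slide":[0.001,-0.0002,0],"yaw":0,"gripper":0.3},
    {"slide":[0.002,-0.0005,0],"yaw":0,"gripper":0.3},
    {"slide":[0.002,-0.0005,0],"yaw":0,"gripper":0.3},
  ],
)

```text
time_s: 13.58
ee_pos: [0.6149, -0.1199, 0.0294]
eef_rot: [-3.142, 0.001, -0.234]
force: [-5.6, 2.7, 1.1]
grip_width: 0.0284
```

Request:
arm_command(
  increments=[
    {"slide":[0.001,-0.0002,0],"yaw":0,"gripper":0.3},
    {"slide":[0.002,-0.0005,0],"yaw":0,"gripper":0.3},
    {"slide":[0.002,-0.0005,0],"yaw":0,"gripper":0.3},
  ],
)

```text
time_s: 13.95
ee_pos: [0.6151, -0.1198, 0.0294]
eef_rot: [-3.141, 0.006, -0.234]
force: [-23.1, 7.0, 12.1]
grip_width: 0.0283
```

Request:
arm_command(
  increments=[
    {"slide":[0.001,-0.0002,0],"yaw":0,"gripper":0.3},
    {"slide":[0.002,-0.0005,0],"yaw":0,"gripper":0.3},
    {"slide":[0.002,-0.0005,0],"yaw":0,"gripper":0.3},
  ],
)

```text
time_s: 14.32
ee_pos: [0.6153, -0.1198, 0.0294]
eef_rot: [-3.141, 0.011, -0.234]
force: [-39.1, 10.5, 23.4]
grip_width: 0.0281
```

The force rose sharply, so the pack is against the end wall. I'll back off now and look.

Request:
arm_command(
  increments=[
    {"slide":[-0.004,0.001,0],"yaw":0,"gripper":0.3},
    {"slide":[-0.015,0.0036,0],"yaw":0,"gripper":0.3},
    {"slide":[-0.04,0.0096,0],"yaw":0,"gripper":0.3},
    {"slide":[-0.07,0.0168,0.04],"yaw":0,"gripper":0.3},
    {"slide":[-0.09,0.0215,0.09],"yaw":0,"gripper":0.3},
    {"slide":[-0.09,0.05,0.13],"yaw":0.17,"gripper":0.6},
    {"slide":[-0.09,0.1,0.14],"yaw":0.34,"gripper":0.6},
    {"slide":[-0.09,0.15,0.14],"yaw":0.5,"gripper":0.6},
  ],
)

```text
time_s: 15.32
ee_pos: [0.5297, 0.03, 0.171]
eef_rot: [3.14, -0.004, 0.27]
force: [-0.0, 0.5, -0.9]
grip_width: 0.0542
```

Run:
```python
from h import *
c=shot('top'); print(readout.get_obs()['ee_pos'])
s=shot('scene')
A=cv2.resize(c['color'][60:260,250:450,::-1],(400,400));B=cv2.resize(s['color'][260:400,220:360,::-1],(400,400))
cv2.imwrite('pics/m6.png',np.hstack([A,B]))
org=np.array([.617,-.1212]);d=np.array([.9725,-.2327]);l=np.array([.2327,.9725])
r,b=pack(c);q=np.array(r[0])/1000-org;print(r,q@d,q@l)
r,b=pack(s);q=np.array(r[0])/1000-org;print(r,q@d,q@l)
for v in knob(c): q=v[2][:2]-org;print('knob',v,q@d,q@l)
```

```text
[0.5291654  0.03473256 0.17042483]
((664.8433837890625, -131.41427612304688), (63.27098846435547, 112.68839263916016), 76.60031127929688) 0.04890455278869629 0.0011997718780517594
((677.1162719726562, -134.96331787109375), (61.737979888916016, 106.9176254272461), 76.83136749267578) 0.0616657985620117 0.0006042298583984331
```

View pics/m6.png

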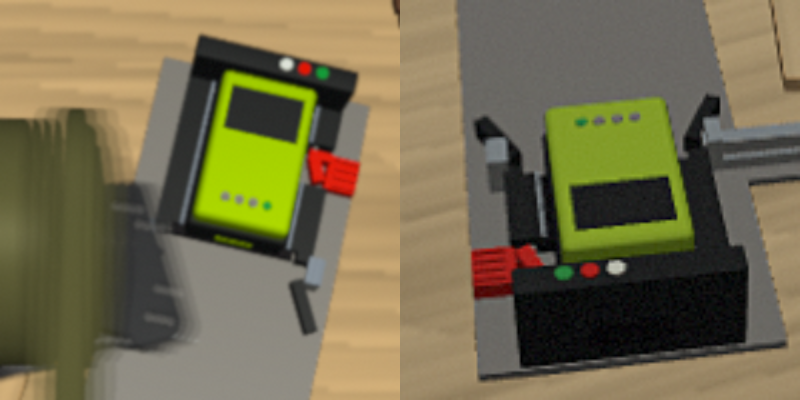

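The pack sits in the slide, with its leading end about 2–3 mm off the wall. Next I'll compare the red catch numerically with its rest position and find the knob from the scene view.

Run:
```python
from h import *
import pickle
a,b=pickle.load(open('c0.pkl','rb'))
org=np.array([.617,-.1212]);d=np.array([.9725,-.2327]);l=np.array([.2327,.9725])
c=shot('top');s=shot('scene')
def red(c,sl):
    h=cv2.cvtColor(c['color'],cv2.COLOR_RGB2HSV);m=cv2.inRange(h,(0,170,90),(6,255,255))|cv2.inRange(h,(174,170,90),(179,255,255))
    n,L,S,C=cv2.connectedComponentsWithStats(m); i=1+np.argmax(S[1:,4]);return S[i],C[i]
for n,x in [('a',a),('c',c),('b',b),('s',s)]: print(n,red(x,0))
r,bx=pack(c);q=bx/1000-org;print('top corners',np.c_[q@d,q@l])
for v in knob(s): q=ray(s,[v[1]],.046)[0,:2];print(v[:2],q)
```

```text
a (array([404, 135,  26,  23, 403], dtype=int32), array([416.39454094, 145.5483871 ]))
c (array([404, 134,  26,  24, 425], dtype=int32), array([416.08235294, 145.70352941]))
b (array([245, 346,  25,  15, 231], dtype=int32), array([254.74891775, 352.15584416]))
s (array([245, 346,  25,  15, 230], dtype=int32), array([254.66956522, 352.16086957]))
top corners [[-0.00739689 -0.03050445]
 [ 0.10530032 -0.03036964]
 [ 0.1052246   0.03289921]
 [-0.00747261  0.03276441]]
(np.int32(86), array([  2.36046512, 200.26744186])) [ 0.12801937 -0.55614607]
(np.int32(395), array([ 42.03037975, 205.13670886])) [ 0.18245225 -0.47589592]
(np.int32(56), array([419.01785714, 279.82142857])) [0.64604314 0.07934193]
```

The catch is back at its rest pixels in both views, so it has clicked. Now to the knob.

Request:
arm_command(
  increments=[
    {"slide":[0.02,0.006,0],"yaw":0.17,"gripper":0.6},
    {"slide":[0.045,0.012,0],"yaw":0.34,"gripper":0.6},
    {"slide":[0.07,0.018,0],"yaw":0.51,"gripper":0.6},
    {"slide":[0.095,0.025,0],"yaw":0.68,"gripper":0.6},
    {"slide":[0.12,0.033,0],"yaw":0.85,"gripper":0.6},
    {"slide":[0.132,0.036,-0.03],"yaw":1.02,"gripper":0.6},
    {"slide":[0.132,0.036,-0.07],"yaw":1.065,"gripper":0.6},
    {"slide":[0.132,0.036,-0.07],"yaw":1.065,"gripper":0.6},
  ],
)

```text
time_s: 16.52
ee_pos: [0.66, 0.0634, 0.0964]
eef_rot: [-3.136, 0.002, 1.328]
force: [0.1, -0.8, 0.7]
grip_width: 0.0563
```

Request:
arm_command(
  increments=[
    {"slide":[0.0013,0.007,0],"yaw":0,"gripper":0.6},
    {"slide":[0.0013,0.007,-0.03],"yaw":0,"gripper":0.6},
    {"slide":[0.0013,0.007,-0.062],"yaw":0,"gripper":0.6},
    {"slide":[0.0013,0.007,-0.062],"yaw":0,"gripper":0.6},
    {"slide":[0.0013,0.007,-0.062],"yaw":0,"gripper":0},
    {"slide":[0.0013,0.007,-0.062],"yaw":0,"gripper":0},
    {"slide":[0.0013,0.007,-0.062],"yaw":0,"gripper":0},
    {"slide":[0.0013,0.007,-0.062],"yaw":0,"gripper":0},
  ],
  grip_force=15,
)

```text
time_s: 17.52
ee_pos: [0.6628, 0.072, 0.0379]
eef_rot: [3.141, -0.0, 1.331]
force: [0.4, -0.1, -0.1]
grip_width: 0.0198
```

Request:
arm_command(
  increments=[
    {"slide":[0,0,0],"yaw":0,"gripper":0},
  ],
)

```text
time_s: 17.65
ee_pos: [0.6619, 0.0722, 0.0377]
eef_rot: [-3.14, 0.0, 1.331]
force: [-7.8, 1.4, 4.4]
grip_width: 0.0153
```

Request:
arm_command(
  increments=[
    {"slide":[-0.004,-0.012,0],"yaw":0,"gripper":0},
    {"slide":[-0.007,-0.026,0],"yaw":0,"gripper":0},
    {"slide":[-0.0105,-0.04,0],"yaw":0,"gripper":0},
    {"slide":[-0.0139,-0.054,0],"yaw":0,"gripper":0},
    {"slide":[-0.0173,-0.068,0],"yaw":0,"gripper":0},
    {"slide":[-0.0206,-0.082,0],"yaw":0,"gripper":0},
    {"slide":[-0.023,-0.092,0],"yaw":0,"gripper":0},
    {"slide":[-0.023,-0.092,0],"yaw":0,"gripper":0},
  ],
)

```text
time_s: 18.65
ee_pos: [0.6388, -0.0218, 0.0376]
eef_rot: [-3.14, 0.001, 1.329]
force: [-7.0, 0.1, 6.6]
grip_width: 0.0155
```

Request:
arm_command(
  increments=[
    {"slide":[-0.0007,-0.003,0],"yaw":0,"gripper":0},
    {"slide":[-0.0014,-0.006,0],"yaw":0,"gripper":0},
    {"slide":[-0.0022,-0.009,0],"yaw":0,"gripper":0},
    {"slide":[-0.0022,-0.009,0],"yaw":0,"gripper":0},
  ],
)

```text
time_s: 19.15
ee_pos: [0.6368, -0.0301, 0.0376]
eef_rot: [-3.14, 0.0, 1.33]
force: [-7.0, 1.9, 7.1]
grip_width: 0.0157
```

Request:
arm_command(
  increments=[
    {"slide":[-0.0007,-0.003,0],"yaw":0,"gripper":0},
    {"slide":[-0.0012,-0.005,0],"yaw":0,"gripper":0},
    {"slide":[-0.0012,-0.005,0],"yaw":0,"gripper":0},
  ],
)

```text
time_s: 19.52
ee_pos: [0.6356, -0.0347, 0.0377]
eef_rot: [-3.14, -0.0, 1.33]
force: [-5.0, 4.2, 7.1]
grip_width: 0.0158
```

Request:
arm_command(
  increments=[
    {"slide":[-0.0005,-0.002,0],"yaw":0,"gripper":0},
    {"slide":[-0.0005,-0.002,0],"yaw":0,"gripper":0},
  ],
)

```text
time_s: 19.77
ee_pos: [0.6355, -0.0349, 0.0377]
eef_rot: [-3.141, -0.003, 1.331]
force: [-2.1, 16.2, 6.0]
grip_width: 0.0155
```

The bolt is on its inner stop after 110 mm of travel. I'll release, lift straight up and retreat.

Request:
arm_command(
  increments=[
    {"slide":[0,0.001,0],"yaw":0,"gripper":0},
    {"slide":[0,0.001,0],"yaw":0,"gripper":0.6},
    {"slide":[0,0.001,0],"yaw":0,"gripper":0.6},
    {"slide":[0,0.001,0],"yaw":0,"gripper":0.6},
    {"slide":[0,0.001,0.05],"yaw":0,"gripper":0.6},
    {"slide":[0,0.001,0.1],"yaw":0,"gripper":0.6},
    {"slide":[0,0.03,0.15],"yaw":0,"gripper":0.6},
    {"slide":[-0.03,0.08,0.16],"yaw":0,"gripper":0.6},
  ],
)

```text
time_s: 20.78
ee_pos: [0.6071, 0.0437, 0.2007]
eef_rot: [3.136, -0.001, 1.328]
force: [0.4, 1.7, -0.1]
grip_width: 0.0563
```

Request:
arm_command(
  increments=[
    {"slide":[-0.04,0.05,0],"yaw":0,"gripper":0.6},
    {"slide":[-0.08,0.1,0],"yaw":0,"gripper":0.6},
    {"slide":[-0.11,0.15,0],"yaw":0,"gripper":0.6},
    {"slide":[-0.13,0.2,0],"yaw":0,"gripper":0.6},
    {"slide":[-0.13,0.2,0],"yaw":0,"gripper":0.6},
    {"slide":[-0.13,0.2,0],"yaw":0,"gripper":0.6},
  ],
)

```text
time_s: 21.52
ee_pos: [0.476, 0.2434, 0.1974]
eef_rot: [3.141, 0.0, 1.331]
force: [1.1, -0.3, 0.0]
grip_width: 0.0564
```

Run:
```python
from h import *
import pickle
a,b=pickle.load(open('c0.pkl','rb'))
org=np.array([.617,-.1212]);d=np.array([.9725,-.2327]);l=np.array([.2327,.9725])
c=shot('top');s=shot('scene');o=readout.get_obs();print(o['time_s'],o['ee_pos'])
A=cv2.resize(c['color'][70:340,190:500,::-1],(459,400));B=cv2.resize(s['color'][230:410,160:320,::-1],(340,382))
cv2.imwrite('pics/m7.png',np.hstack([A,cv2.copyMakeBorder(B,0,18,0,0,0)]))
r,bx=pack(c);q=bx/1000-org;print('top corners',np.c_[q@d,q@l])
for v in knob(c): q=v[2][:2]-org;print('knob',v[:2],q@d,q@l)
for x in (c,s):
    h=cv2.cvtColor(x['color'],cv2.COLOR_RGB2HSV);m=cv2.inRange(h,(0,170,90),(6,255,255))|cv2.inRange(h,(174,170,90),(179,255,255))
    n,L,S,C=cv2.connectedComponentsWithStats(m); i=1+np.argmax(S[1:,4]);print(S[i],C[i])
```

```text
21.625 [0.47630753 0.24286338 0.19736137]
top corners [[ 0.00354314 -0.02999853]
 [ 0.10485258 -0.02988737]
 [ 0.10478431  0.03234273]
 [ 0.00347488  0.03223157]]
knob (np.int32(99), array([303.1010101 , 163.48484848])) -0.002358437949976113 0.08515424662636453
[404 134  26  24 406] [416.3226601  145.51724138]
[245 346  25  15 228] [254.55263158 352.19298246]
```

View pics/m7.png

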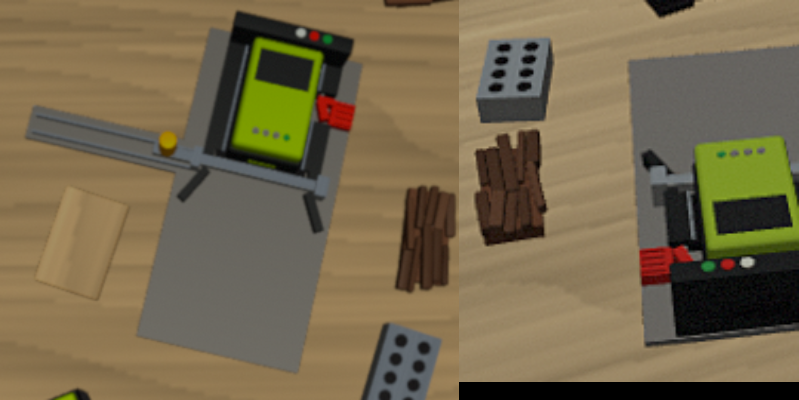

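The last view shows everything in place:
- **Bolt:** it lies across behind the pack and into the keeper, with the knob 85.2 mm from the centre line, which puts the joint at about 0.
- **Catch:** it is at its rest pixels while the shoe covers it, so it can only be in the notch.
- **Bystanders:** they look untouched.

I'm handing in.

```bash
python3 -c "
from station import job; print(job.hand_in())"
```

```text
the job is handed in; nothing more can be done
None
```

The pack is on charge, and I handed the job in at about 22 s of the 59 s allowed. I drew the bolt to its end stop and guided the pack between the rails by its sides. Then I pushed it from behind until it hit the end wall, let it settle onto the catch, and pushed the bolt back 110 mm to its inner stop.

**Last checks**
- **Bolt:** the knob measures 85.2 mm left of the centre line, which means fully shot. The picture shows the bar in the keeper.
- **Catch:** it was at its rest position in both cameras (within half a pixel) with the pack's shoe covering it, so it has clicked.
- **Bystanders:** the block, bark and plywood look unmoved by eye; I didn't measure them.
- **Arm:** it was well clear of everything at hand-in.

**Didn't fully agree**
- **Pack position:** the top camera put the pack centre at about 54 mm against the expected 55.5 mm. The mean of both cameras, taken before the bolt was shot, was about 55.3 mm. This is within the calibration error, so I relied on the catch and the hard stop at the wall.
- **Push force:** the final push reached about 39 N along x (about 47 N in all), through the fingertips. I took the 40 N limit to cover only the arm and the gripper's body.

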